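Prop the sample bin's spring flap and fetch the black-capped vial

ROBOT

A 7-joint arm with a two-finger parallel gripper is mounted at the origin on a cart in front of the work surface, level with it; the furniture and walls round the work are solid. World frame = base frame: x ahead of the robot, y to its left, z up, the work surface at z = 0. Lengths are in m, angles in rad, forces in N, time in s.
With the tool pointing down it reaches from about 0.425 to 0.875 m from the base axis. Payload 4.7 kg.
Tool frame: the origin (TCP) lies on the centre line of the jaws, within the pads' length; the fingertips stand 14 mm ahead of it and the grasp point (between the pads) lies 5 mm behind it; z points along the fingers, y is the direction in which the jaws open and shut (so a half turn about z gives the same grasp; the last joint's range is limited). The gripper opens to 87 mm and grips with 3 to 60 N. Pads are 19 mm wide; open, the fingers measure 117 mm over their backs; the gripper's body (75 mm by 190 mm) begins 51 mm behind the grasp point.
Start: joints at [-1.211, 0.321, -0.07, 1.45, 0.023, 1.371, -0.057], TCP at [0.22, 0.612, 0.237] pointing down, gripper open.
Joint ranges: [-2.86, 2.86], [-0.3, 2.09], [-1.38, 1.24], [0.06, 2.45], [-1.56, 4.7], [0.09, 2.05], [-2.69, 2.69]. Speed limits (rad/s): [2.57, 2.57, 3.14, 3.14, 3.14, 3.14, 3.14].

INTERFACE

Orientations are given as a unit quaternion [x, y, z, w].
In Python, from cell import bot, optics, nets gives the robot as it stands.
- The arm moves only by the tool step_arm, never from a script. Its argument "plan" is a list of rows, each an object with "travel": the shift along the tool's x, y, z in mm, a list of three; "turn": the turn about the tool's z in rad; "hand": the finger opening in mm, from 0 to 87. In form: [{"travel": [x, y, z], "turn": turn, "hand": hand}, ...]. A call has 1 to 20 rows; each row is the pose to reach, as a shift and turn from the pose commanded when the call began, along the tool's axes at that moment; what a row does not reach only later rows make up. A row lasts 1/12 s, in which the tool goes at most 41.7 mm and 7.16 degrees, less where a joint would pass 70% of its speed; a pose out of reach is approached as far as the arm can. A call with a gripper value outside its range is refused whole. The fingers move at their own pace and stop on an object; "squeeze" is the grip in N (left out, the last holds). Time passes only in rows, so rows that repeat a pose let the fingers close. It gives the time, the measured TCP pose, the force and the opening at its end, in the units of the state.
- bot.observe(): the state, without advancing time (a new reading comes with each control period).
- optics.snapshot(name): name is "scene" or "top" or "wrist"; returns a dict with "image" (420x560x3 uint8, red, green, blue), "fov_y" (degrees; the focal length in pixels is half the picture's height over the tangent of half this angle, whatever the lens; pixels are square), "cx", "cy" (the principal point, pixels), "view" (4x4, takes a point from world to camera coordinates). Camera axes: x right, y down, z forward; pixel columns grow to the right and rows downward; lengths in m; the calibration is good to about 2 mm. A picture is of the moment at which its call begins. There is no depth.
- bot.finish_job(): hands the job in, once; it reports no verdict.
Trained networks look in a picture, given as the dict that the camera call returned (one of the last four; its "shot" number tells which), for a name from the list of things; names that differ only in an ending like _2 or _b are one class to them, and where a whole thing is asked for, a point or a joint stands for the part that bears it (a point fixed in the world has none). Each returns a list of dicts, best first, with "p" (0 to 1); they miss things now and then, are a little off and sometimes report something else, mostly with a low value. They report only what shows in the picture. A call takes as long as a camera call. They do not tell look-alikes from the thing itself.
- nets.silhouettes(label, picture): "region" (420x560 bool, what is visible of it) and "position" ([column, row] in pixels, amid what is visible of it).
- nets.spot_point(label, picture): "position" ([column, row] in pixels: a listed point, or the origin of a listed thing).
The state is a dict: "clock": time; "joint_positions": joint angles; "joint_velocities": joint speeds; "joint_efforts": joint torques, N m; "tool_pos": TCP position; "ee_rot": TCP orientation; "force": force on the tool from outside, world axes, zero at the start; "torque": the same for the moment, N m; "opening": finger opening in m.
Only numpy, scipy, OpenCV 4.12 (cv2) and the standard library are available. Lean on these libraries where they do the work, as an engineer would, in place of code of your own. Each camera call takes 0.05 s, during which the arm holds its last target.

TASK

Prop the grey bin's spring flap open: push it in with the plain blue-capped bottle from the bench in front (no fittings in its cap) and leave the bottle standing upright on the bin floor, in the empty left half. Then take the black-capped vial out of the bin and stand it upright in the white tray. Leave the white-capped vial standing in its place, and the flap still propped.

Things in the scene. Friction and masses are not known exactly. Their poses are not given: they have to be found in the camera images.
- bin: grey sample bin, fixed. Origin: centre of its underside; x through its depth, away from the robot, y to the left along it, z up. Inside x -57.5 to 57.5, y -157 to 157 mm; floor top at z = 6 mm; front and end walls 5 mm thick, 68 mm high; back wall 186 mm high with end brackets 28 mm deep. Left half (y > 0) empty; two vials stand in the right half 30 mm behind the front wall, 80 mm apart.
- flap (a joint): clear plate 302 mm long (y), 4 mm thick, hinged along y at bin x = 57.5, z = 180 mm. 0 = shut: slopes down to its free edge over the front wall, covering the vials. Grows to 0.9 rad as its edge is pushed down and back into the bin (about 0.55 with the bottle on the prop spot). A light spring (0.5 to 2 N at the edge) shuts it. The bottle's foot, lowered straight down, pushes it open; it then leans on the bottle's back.
- prop_spot (a point): point on the bin floor, in the empty left half, for the centre of the bottle's foot: 34 mm behind the front wall's inner face (6 mm free before the bottle), 52 mm from the left wall. Axes as the bin's.
- flap_edge (a point): middle of the orange bar, 8 mm thick, that runs along the flap's free edge, 136 mm from the hinge; shut, it is 102 mm above the bench over the front wall. Its sweep passes at least 5 mm above the vials.
- bottle: round glass bottle with a plain blue screw cap, 56 mm across, 118 mm tall, 0.25 kg, standing on the open bench; origin at the centre of its foot, z up. The cap, 47 mm across, from 94 to 118 mm above the foot, is the place to grip from above.
- vial_black: small round vial with a black cap and bluish contents, 22 mm across, 46 mm tall, 30 g, standing on the bin floor under the flap; origin at the centre of its foot, z up. The cap is the top 10 mm, 19 mm across.
- vial_white: the same vial with a white cap, also standing in the bin: not wanted.
- tray: white open tray fixed to the bench, 110 (x) by 130 (y) by 14 mm, walls and floor 4 mm; origin at the centre of its underside, z up.
Mind the look-alikes: they are no part of the job. Leave any green or pink look-alike of the bottle alone. Several things have the shape of the tray; the one meant has the colours described above.

How it is judged:
On the way, in this order (a step that is already met when the one before it is completed fails the run):
1. the bottle stands on the floor of the bin's left half, let go, and props the flap open (value of joint flap above 0.4 rad and angle between bottle's own z axis and vertical below 0.2 rad and z of bottle in the frame of bin below 0.03 m and x of bottle in the frame of bin between -0.0575 and 0.0575 m and y of bottle in the frame of bin between 0.02 and 0.157 m and contact force between bottle and the fingers below 0.1 N), for 0.2 s.
2. the black-capped vial is lifted out of the bin (height (world z) of vial_black above 0.085 m), for 0.1 s.
At the end, for the whole second after the job is handed in: The bottle stands upright (within 0.2 rad) on the floor of the bin's left half and the flap rests open at more than 0.4 rad; the black-capped vial stands upright (within 10 degrees) on the tray's floor, at rest; the white-capped vial stands upright within 20 mm of where it began (value of joint flap above 0.4 rad and angle between bottle's own z axis and vertical below 0.2 rad and z of bottle in the frame of bin below 0.03 m and x of bottle in the frame of bin between -0.0575 and 0.0575 m and y of bottle in the frame of bin between 0.02 and 0.157 m and x of vial_black in the frame of tray between -0.052 and 0.052 m and y of vial_black in the frame of tray between -0.062 and 0.062 m and z of vial_black in the frame of tray below 0.012 m and angle between each of vial_black, vial_white's own z axis and vertical below 0.17 rad and linear speed of each of vial_black, bottle below 0.02 m/s and distance of vial_white from where it was at the start of the episode below 0.02 m); the robot touches nothing.
It also fails if it takes over 58 s, if anything falls off the work surface, if the arm or the gripper's body presses on something with over 40 N, if the wrist force passes 120 N, or if a joint passes its speed limit or range.

## Working session

There is one attempt and no reset: what is moved stays moved. The work goes in short steps, Python scripts to look and compute and a tool call to move; the robot and the scene stay as the last step left them, time stands still between calls to the robot, and variables do not carry over. Pictures are saved under pics/ and viewed, and the job is handed in when it is done.

Besides the shell and the picture viewer there is one more tool, called by a JSON object that holds its "name" and its "arguments". step_arm: Moves the arm, as the interface text tells. Its arguments: {"type":"object","properties":{"plan":{"type":"array"},"squeeze":{"type":"number"}},"required":["plan"]}

```bash
mkdir -p pics; ls
cat > h.py <<'E'
import numpy as np, cv2
from cell import bot, optics, nets
from scipy.spatial.transform import Rotation as R
def save(p,n,crop=None,s=1):
    im=cv2.cvtColor(p['image'],cv2.COLOR_RGB2BGR)
    if crop: im=im[crop[1]:crop[3],crop[0]:crop[2]]
    if s!=1: im=cv2.resize(im,None,fx=s,fy=s,interpolation=cv2.INTER_CUBIC)
    cv2.imwrite('pics/'+n,im)
def K(p):
    f=210/np.tan(np.radians(p['fov_y'])/2); return f,p['cx'],p['cy']
def ray(p,uv):
    f,cx,cy=K(p); V=np.array(p['view']); d=np.array([(uv[0]-cx)/f,(uv[1]-cy)/f,1]); 
    return -V[:3,:3].T@V[:3,3], V[:3,:3].T@d
def onz(p,uv,z):
    o,d=ray(p,uv); return o+d*(z-o[2])/d[2]
def proj(p,X):
    f,cx,cy=K(p); V=np.array(p['view']); c=V[:3,:3]@np.array(X)+V[:3,3]; return np.array([f*c[0]/c[2]+cx,f*c[1]/c[2]+cy])
def tri(ps,uvs):
    A=np.zeros((3,3));b=np.zeros(3)
    for p,u in zip(ps,uvs):
        o,d=ray(p,u);d=d/np.linalg.norm(d);M=np.eye(3)-np.outer(d,d);A+=M;b+=M@o
    return np.linalg.solve(A,b)
E
python3 - <<'E'
from h import *
s=bot.observe();print({k:np.round(v,3).tolist() for k,v in s.items()})
ps={n:optics.snapshot(n) for n in('scene','top','wrist')}
for n,p in ps.items():
    save(p,n+'0.png'); print(n,p['fov_y'],p['cx'],p['cy'],{k:v for k,v in p.items() if k not in('image','view')}.keys()); print(np.round(p['view'],3).tolist())
for n in('scene','top'):
    p=ps[n]
    for l in('bin','flap','prop_spot','flap_edge','bottle','vial_black','vial_white','tray'):
        for z in nets.spot_point(l,p)[:4]: print(n,l,np.round(z['position'],1),round(z['p'],2),np.round(onz(p,z['position'],0.006 if 'vial' in l or l=='prop_spot' else .102 if l=='flap_edge' else 0),3))
E
```

```text
pics
{'clock': 0.0, 'joint_positions': [-1.211, 0.322, -0.07, 1.452, 0.023, 1.371, -0.057], 'joint_velocities': [-0.0, 0.0, 0.0, 0.001, 0.002, 0.0, -0.0], 'joint_efforts': [0.0, -49.129, -0.404, -31.253, -0.064, 0.044, 0.0], 'tool_pos': [0.22, 0.611, 0.235], 'ee_rot': [0.172, 0.985, -0.001, -0.0], 'force': [0.292, 0.297, 0.745], 'torque': [0.022, 0.016, -0.009], 'opening': 0.087}
scene 43.689989472171895 279.67807504099517 209.99244097944904 dict_keys(['fov_y', 'cx', 'cy', 'shot'])
[[0.743, -0.669, 0.008, -0.492], [-0.442, -0.5, -0.745, 0.257], [0.502, 0.55, -0.667, 1.833], [0.0, 0.0, 0.0, 1.0]]
top 48.82196798448775 284.14372790817026 207.720013988765 dict_keys(['fov_y', 'cx', 'cy', 'shot'])
[[0.242, -0.97, -0.007, -0.251], [-0.939, -0.232, -0.254, 0.496], [0.245, 0.068, -0.967, 1.723], [0.0, 0.0, 0.0, 1.0]]
wrist 61.19118366703998 284.73813760608357 197.68716941652698 dict_keys(['fov_y', 'cx', 'cy', 'shot'])
[[0.339, 0.941, -0.003, -0.648], [0.91, -0.328, 0.252, -0.03], [0.236, -0.088, -0.968, 0.39], [0.0, 0.0, 0.0, 1.0]]
scene bin [228.8 183.3] 0.62 [0.578 0.233 0.   ]Traceback (most recent call last):
  File "<stdin>", line 9, in <module>
ValueError: it knows: bin, bottle, flap_edge, prop_spot, tray, vial_black, vial_white
```

Run:
```python
from h import *
ps={n:optics.snapshot(n) for n in('scene','top')}
for n in('scene','top'):
    p=ps[n]
    for l in('bin','prop_spot','flap_edge','bottle','vial_black','vial_white','tray'):
        for z in nets.spot_point(l,p)[:4]: print(n,l,np.round(z['position'],1),round(z['p'],2),np.round(onz(p,z['position'],0.006 if 'vial' in l or l=='prop_spot' else .102 if l=='flap_edge' else 0),3))
```

```text
scene prop_spot [212.4 176.9] 0.7 [0.547 0.309 0.006]
scene prop_spot [285.6 258.3] 0.46 [ 0.461 -0.256  0.006]
scene flap_edge [213.6 169.3] 0.63 [0.514 0.243 0.102]
scene bottle [260.2 233.6] 0.96 [ 0.479 -0.092  0.   ]
scene bottle [311.6 290.2] 0.82 [ 0.43  -0.423  0.   ]
scene bottle [226.2 218.9] 0.65 [0.431 0.062 0.   ]
scene vial_black [236.8 199.9] 0.37 [0.531 0.119 0.006]
scene vial_white [226.1 190.4] 0.41 [0.536 0.197 0.006]
scene tray [285.3 258.2] 0.7 [ 0.464 -0.251  0.   ]
scene tray [374.8 320.6] 0.65 [ 0.496 -0.652 -0.   ]
top bin [195.6 181.9] 0.67 [0.577 0.256 0.   ]
top bin [172.8 177.2] 0.3 [0.574 0.353 0.   ]
top prop_spot [173.7 181.4] 0.82 [0.556 0.342 0.006]
top flap_edge [192.8 187.3] 0.72 [0.526 0.232 0.102]
top flap_edge [273.5 217.4] 0.3 [ 0.486 -0.097  0.102]
top bottle [234.3 227.4] 0.82 [0.432 0.053 0.   ]
top bottle [274.3 219.5] 0.74 [ 0.501 -0.093  0.   ]
top bottle [353.7 252.8] 0.69 [ 0.447 -0.427  0.   ]
top tray [312.  242.1] 0.75 [ 0.449 -0.259  0.   ]
top tray [413.5 256.2] 0.62 [ 0.49  -0.655  0.   ]
```

View pics/scene0.png

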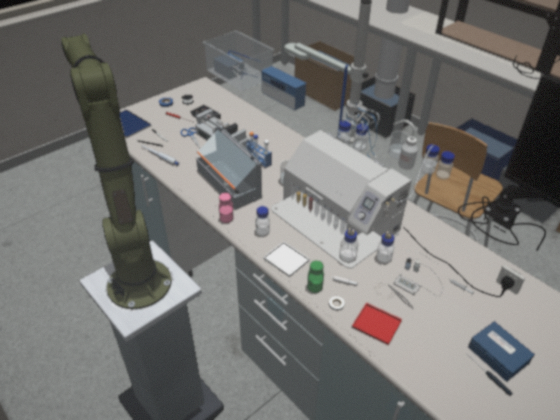

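View pics/top0.png

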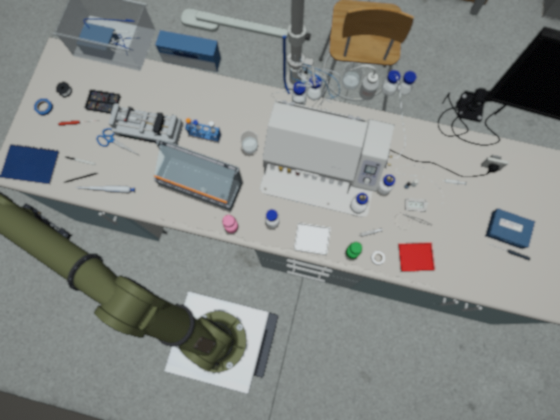

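View pics/wrist0.png

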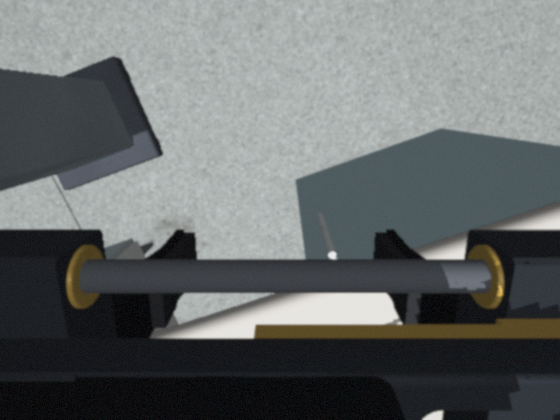

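Run:
```python
from h import *
ps={n:optics.snapshot(n) for n in('scene','top')}
save(ps['scene'],'s1.png',(170,120,420,300),3)
save(ps['top'],'t1.png',(140,120,260,210),6)
save(ps['top'],'t2.png',(210,160,430,270),3.5)
```

```text
(no output)
```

View pics/s1.png

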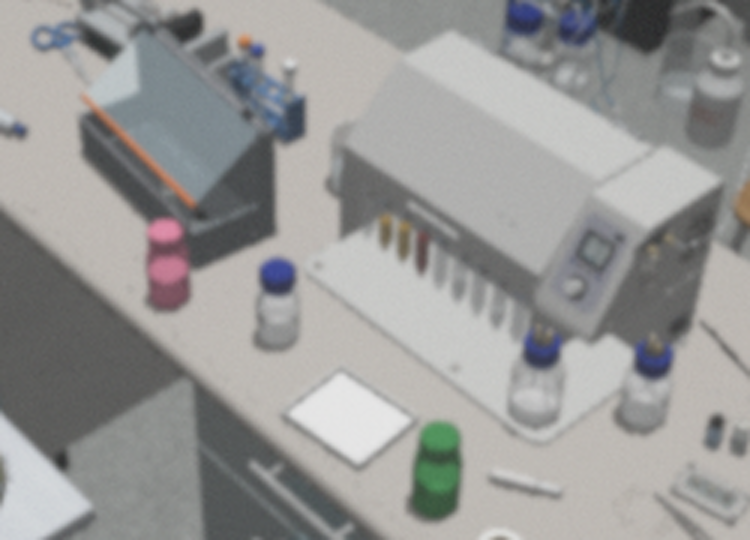

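View pics/t1.png

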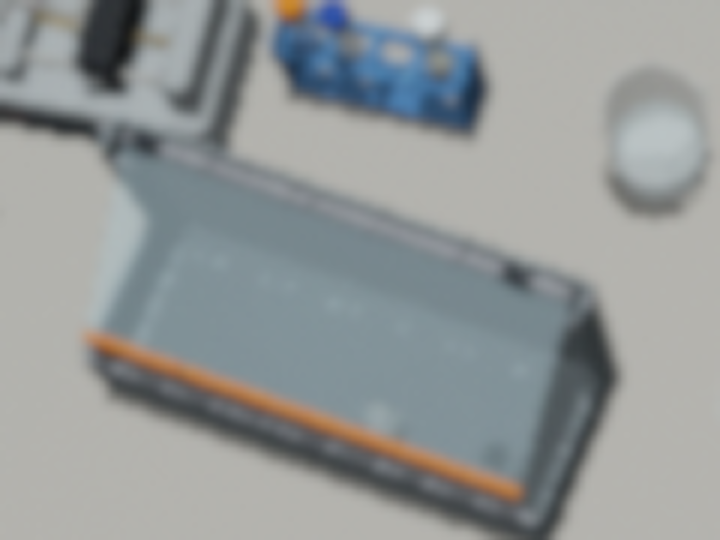

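View pics/t2.png

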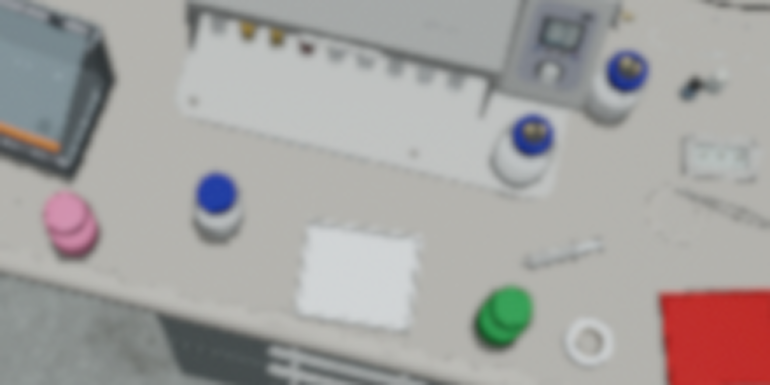

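```bash
cat > fit.py <<'E'
from h import *
from scipy.optimize import least_squares
ps={n:optics.snapshot(n) for n in('scene','top')}
t,s=ps['top'],ps['scene']
def bar(p):
    h=cv2.cvtColor(p['image'],cv2.COLOR_RGB2HSV)
    m=((h[...,0]>=4)&(h[...,0]<=16)&(h[...,1]>120)&(h[...,2]>110)).astype(np.uint8)
    m[:130]=0;m[:,:140]=0;m[:,250:]=0; m[230:]=0
    n,l,st,c=cv2.connectedComponentsWithStats(m); i=1+np.argmax(st[1:,4]); ys,xs=np.nonzero(l==i)
    d=np.c_[xs,ys].astype(float); c=d.mean(0); u=np.linalg.svd(d-c)[2][0]; u*=np.sign(u[0]); q=(d-c)@u
    return c+u*q.min(),c+u*q.max(),len(d)
bt,bs=bar(t),bar(s);print(bt,bs)
xe=.0575-np.sqrt(.136**2-.078**2)
obs=[(t,(xe,.151,.102),bt[0],1),(t,(xe,-.151,.102),bt[1],1),(s,(xe,.151,.102),bs[0],1),(s,(xe,-.151,.102),bs[1],1),
(s,(-.0625,-.162,0),(236.7,209.3),1),(s,(-.0625,.162,.068),(196.7,159.3),1),(t,(-.0625,-.162,.068),(230,208.3),1),(s,(-.0625,-.162,.068),(232,196),.3)]
def W(v,b): c,n=np.cos(v[2]),np.sin(v[2]); return np.array([v[0]+c*b[0]-n*b[1],v[1]+n*b[0]+c*b[1],b[2]])
r=least_squares(lambda v:np.concatenate([w*(proj(p,W(v,b))-u) for p,b,u,w in obs]),[.58,.25,0],loss='soft_l1')
v=r.x;print('bin',v);print(np.round(r.fun.reshape(-1,2),1))
print('prop',W(v,(-.0235,.105,.006)))
for nm,(a,b) in dict(bottle_cap=((272.1,214.5),(262,212))).items(): print(nm,tri([t,s],[a,b]))
for l in('bottle','tray','vial_black','vial_white'):
  for p in (s,t):
    for z in nets.silhouettes(l,p)[:5]:
        print(l,p is t,round(z['p'],2),np.round(z['position'],1),z['region'].sum())
for y in(-.04,-.12,-.08): print('v',W(v,(-.0275,y,.052)),proj(t,W(v,(-.0275,y,.052))),proj(s,W(v,(-.0275,y,.052))))
E
python3 fit.py
```

```text
(array([156.05464828, 176.84934086]), array([225.04560003, 201.87428586]), 111) (array([229.82218254, 184.20502525]), array([233.01923882, 186.97781746]), 5)
bin [ 0.57346653  0.22962118 -0.13042066]
[[ -0.6  -1.9]
 [  2.4   0.6]
 [-31.4 -32.6]
 [  1.6   1.8]
 [ -1.3   1.1]
 [ -0.5  -1.9]
 [  0.3  -0.5]
 [  0.8   0.5]]
prop [0.56382149 0.33678565 0.006     ]
bottle_cap [ 0.49445931 -0.08822324  0.10110033]
bottle False 0.9 [258.9 222.5] 397
bottle False 0.87 [227.1 205.7] 381
bottle False 0.68 [315.3 278.5] 477
bottle True 0.78 [355.4 251. ] 223
bottle True 0.69 [273.7 215.9] 218
bottle True 0.5 [232.6 221.7] 196
tray False 0.97 [375.3 322.3] 1280
tray False 0.94 [284.1 258.4] 911
tray True 0.87 [415.6 257.8] 978
tray True 0.68 [310.8 238.4] 916
v [0.54099803 0.1935373  0.052     ] [205.75301625 189.88744061] [226.93903316 181.67607375]
v [0.53059393 0.11421672 0.052     ] [224.42964403 197.0123976 ] [236.88736923 191.92105296]
v [0.53579598 0.15387701 0.052     ] [215.07083136 193.44209901] [231.85674422 186.74042293]
```

```bash
sed -i "s/^bt,bs=.*/bt=bar(t);bs=((197.3,151.7),(235.7,189))/" fit.py; python3 fit.py | head -12
python3 - <<'E'
from h import *
p=optics.snapshot('wrist');V=p['view'];o=bot.observe()
Rt=R.from_quat(o['ee_rot']).as_matrix()
print('cam in tool',Rt.T@(-V[:3,:3].T@V[:3,3]-o['tool_pos']), 'cam z in tool',Rt.T@V[:3,:3].T[:,2]); print(Rt.round(3))
# tray
h=[optics.snapshot(n) for n in('scene','top')]
for p in h:
  for z in nets.silhouettes('tray',p): 
    if z['p']<.5: continue
    m=z['region'].astype(np.uint8);c,_=cv2.findContours(m,0,2);c=max(c,key=cv2.contourArea)
    b=cv2.boxPoints(cv2.minAreaRect(c)); print(np.round(z['position']),z['p'],[onz(p,q,.007).round(3)[:2].tolist() for q in b], onz(p,z['position'],.014).round(3))
E
```

```text
bin [ 0.57203134  0.22987593 -0.10954914]
[[-0.8 -0.8]
 [ 2.8  0.3]
 [ 0.3  0.4]
 [-0.6 -0.2]
 [-0.7  1.1]
 [-1.3 -1.4]
 [ 0.8 -0.8]
 [ 1.   0.5]]
prop [0.56015188 0.33681577 0.006     ]
bottle_cap [ 0.49445931 -0.08822324  0.10110033]
bottle False 0.83 [226.4 206.9] 405
cam in tool [ 0.06904106 -0.00085579 -0.14728313] cam z in tool [-2.52092458e-01 -8.94525210e-04  9.67702740e-01]
[[-0.941  0.339  0.   ]
 [ 0.339  0.941  0.   ]
 [-0.     0.    -1.   ]]
[284. 260.] 0.82 [[0.402, -0.199], [0.522, -0.155], [0.526, -0.315], [0.41, -0.351]] [ 0.445 -0.262  0.014]
[375. 322.] 0.61 [[0.414, -0.618], [0.531, -0.573], [0.565, -0.709], [0.45, -0.745]] [ 0.483 -0.664  0.014]
[312. 241.] 0.93 [[0.402, -0.197], [0.514, -0.187], [0.525, -0.319], [0.413, -0.326]] [ 0.45  -0.258  0.014]
```

{"name": "step_arm", "arguments": {"plan": [{"travel":[0,0,-40],"turn":0,"hand":87},{"travel":[-30,-12,-80],"turn":-0.05,"hand":87},{"travel":[-65,-25,-95],"turn":-0.1,"hand":87},{"travel":[-100,-40,-95],"turn":-0.15,"hand":87},{"travel":[-138,-55,-95],"turn":-0.2,"hand":87},{"travel":[-176,-70,-95],"turn":-0.23,"hand":87},{"travel":[-214,-86,-95],"turn":-0.23,"hand":87},{"travel":[-252,-102,-95],"turn":-0.23,"hand":87},{"travel":[-290,-118,-95],"turn":-0.23,"hand":87},{"travel":[-328,-134,-95],"turn":-0.23,"hand":87},{"travel":[-366,-150,-95],"turn":-0.23,"hand":87},{"travel":[-404,-166,-95],"turn":-0.23,"hand":87},{"travel":[-442,-182,-95],"turn":-0.23,"hand":87},{"travel":[-480,-198,-95],"turn":-0.23,"hand":87},{"travel":[-505,-208,-95],"turn":-0.23,"hand":87},{"travel":[-524,-215,-95],"turn":-0.23,"hand":87},{"travel":[-524,-215,-95],"turn":-0.23,"hand":87},{"travel":[-524,-215,-95],"turn":-0.23,"hand":87},{"travel":[-524,-215,-95],"turn":-0.23,"hand":87}]}}

```text
clock: 3.93
tool_pos: [0.6398, 0.2328, 0.3314]
ee_rot: [0.057, 0.998, 0.0, -0.0]
force: [-0.3, 0.7, -0.1]
opening: 0.0867
```

Run:
```python
from h import *
o=bot.observe();print(o['clock'],o['tool_pos'],R.from_quat(o['ee_rot']).as_matrix().round(3).tolist())
p=optics.snapshot('wrist');save(p,'w1.png');np.save('w1.npy',p,allow_pickle=True)
for l in('bin','prop_spot','flap_edge','vial_black','vial_white'):
    for z in nets.spot_point(l,p)[:4]: print(l,np.round(z['position'],1),round(z['p'],2),np.round(onz(p,z['position'],0.006 if 'vial' in l or l=='prop_spot' else .102 if l=='flap_edge' else 0),3))
```

```text
3.9333 [0.63980479 0.23284625 0.33144619] [[-0.993, 0.114, -0.001], [0.114, 0.993, 0.001], [0.001, 0.001, -1.0]]
bin [281.5 109.3] 0.56 [0.575 0.235 0.   ]
flap_edge [280.8  50.7] 0.64 [0.518 0.242 0.102]
```

View pics/w1.png

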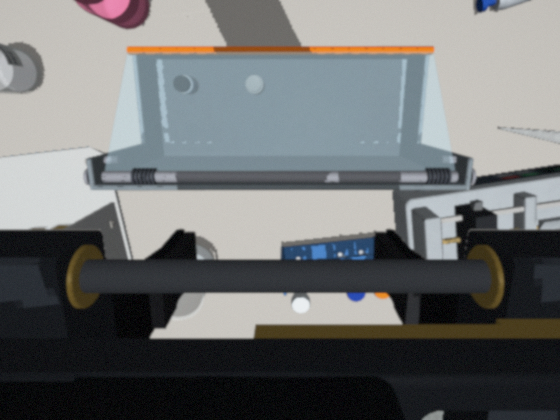

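Run:
```python
from h import *
p=np.load('w1.npy',allow_pickle=True).item()
save(p,'w1c.png',(60,20,500,200),1.8)
h=cv2.cvtColor(p['image'],cv2.COLOR_RGB2HSV)
m=((h[...,0]>=3)&(h[...,0]<=20)&(h[...,1]>120)&(h[...,2]>100)); m[80:]=0
ys,xs=np.nonzero(m);A,B=xs.min(),xs.max()+1
q=np.polyfit(xs,ys,1);a=onz(p,(A,np.polyval(q,A)),.102);b=onz(p,(B,np.polyval(q,B)),.102)
print(A,B,q,a,b,np.linalg.norm(a-b)); 
d=(b-a)/np.linalg.norm(b-a); yaw=-np.arctan2(d[0],d[1]); c=(a+b)/2
X=np.array([np.cos(yaw),np.sin(yaw),0]);Y=np.array([-np.sin(yaw),np.cos(yaw),0])
xe=.0575-np.sqrt(.136**2-.078**2)
o=c-xe*X; print('bin',o[:2],yaw,'prop',o+X*-.0235+Y*.105)
for n,u in(('bk',(184,85)),('wh',(254,84))):
  for z in (.052,):
    w=onz(p,u,z)-o; print(n,onz(p,u,z),w@X,w@Y)
for y in(.04,-.04,-.12): print(y,o+X*-.0275+Y*y,proj(p,(o+X*-.0275+Y*y)*[1,1,0]+[0,0,.052]))
for cx,cy in((.0575,.16),(.0575,-.16)): print('back top',proj(p,(o+X*cx+Y*cy)*[1,1,0]+[0,0,.186]))
```

```text
127 434 [6.09799005e-04 4.90316702e+01] [0.49953694 0.09123523 0.102     ] [0.53450038 0.39279301 0.102     ] 0.30357789118356526
bin [0.57056909 0.23580534] -0.11542739269805018 prop [0.55931845 0.34281315 0.102     ]
bk [0.5351613  0.12781104 0.052     ] -0.02273433041474678 -0.11135361825235203
wh [0.54328195 0.20771613 0.052     ] -0.02387048956360714 -0.031044986406402426
0.04 [0.54785893 0.27870637 0.102     ] [316.04487677  80.70772678]
-0.04 [0.53864523 0.19923872 0.102     ] [246.10257198  80.6689151 ]
-0.12 [0.52943153 0.11977107 0.102     ] [176.14320764  80.63009395]
back top [470.48459703 176.42286873]
back top [ 88.93862634 176.27477483]
```

View pics/w1c.png

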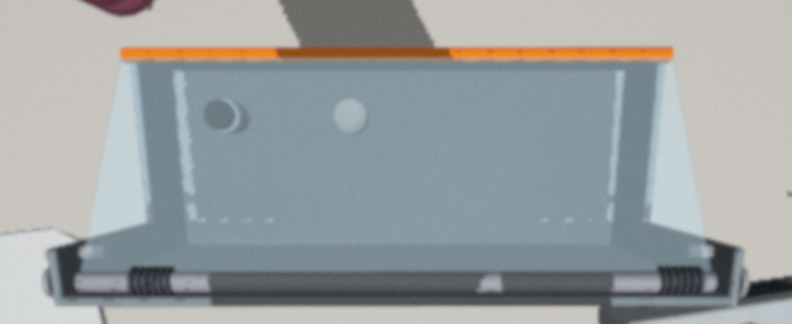

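Run:
```python
from h import *
t,s=optics.snapshot('top'),optics.snapshot('scene')
save(t,'t3.png',(240,90,400,200),4.5)
print(onz(t,(266,178),.0),onz(t,(266,178),.2), onz(t,(265,155),.2))
print('machine near-left top corner', tri([t,s],[(278,107),(318,136)]), tri([t,s],[(266,150),(285,165)]))
```

```text
[ 0.6615161  -0.01745382  0.        ] [ 0.59929372 -0.04297424  0.2       ] [ 0.68424956 -0.01709379  0.2       ]
machine near-left top corner [ 0.85323254 -0.02049466  0.24986177] [ 0.70097478 -0.00559415  0.17584942]
```

View pics/t3.png

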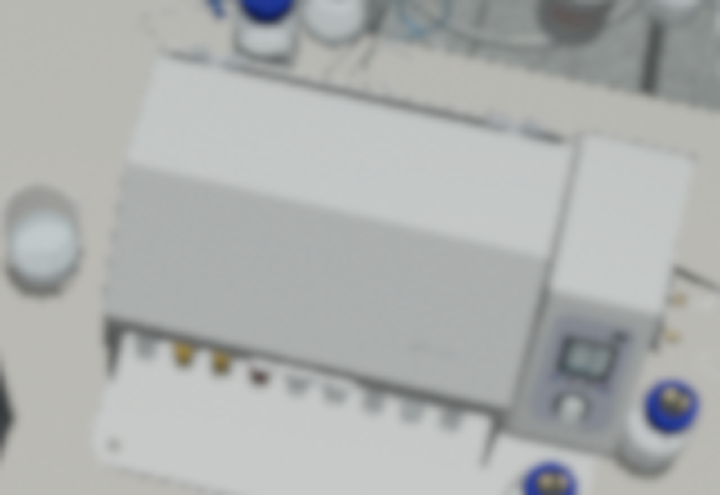

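{"name": "step_arm", "arguments": {"plan": [{"travel":[5,-20,0],"turn":0,"hand":87},{"travel":[10,-55,0],"turn":0,"hand":87},{"travel":[16,-92,0],"turn":0,"hand":87},{"travel":[22,-130,0],"turn":0,"hand":87},{"travel":[28,-168,0],"turn":0,"hand":87},{"travel":[34,-206,0],"turn":0,"hand":87},{"travel":[40,-244,0],"turn":0,"hand":87},{"travel":[46,-282,0],"turn":0,"hand":87},{"travel":[52,-310,0],"turn":0,"hand":87},{"travel":[54,-321,0],"turn":0,"hand":87},{"travel":[54,-321,0],"turn":0,"hand":87},{"travel":[54,-321,0],"turn":0,"hand":87}]}}

```text
clock: 5.33
tool_pos: [0.5501, -0.0798, 0.3318]
ee_rot: [0.058, 0.998, 0.001, 0.0]
force: [-0.4, 1.4, 0.8]
opening: 0.0869
```

Run:
```python
from h import *
o=bot.observe();print(o['clock'],o['tool_pos'],R.from_quat(o['ee_rot']).as_matrix().round(3).tolist())
p=optics.snapshot('wrist');save(p,'w2.png');np.save('w2.npy',p,allow_pickle=True)
for l in('bottle','tray'):
    for z in nets.spot_point(l,p)[:4]: print(l,np.round(z['position'],1),round(z['p'],2),np.round(onz(p,z['position'],0),3))
h=cv2.cvtColor(p['image'],cv2.COLOR_RGB2HSV)
m=((h[...,0]>=108)&(h[...,0]<=130)&(h[...,1]>150)&(h[...,2]>60)).astype(np.uint8); m[250:]=0
n,l,st,c=cv2.connectedComponentsWithStats(m); i=1+np.argmax(st[1:,4]); 
ct,_=cv2.findContours((l==i).astype(np.uint8),0,2);print(st[i]); (x,y),r=cv2.minEnclosingCircle(max(ct,key=cv2.contourArea)); print(x,y,r,onz(p,(x,y),.118),onz(p,(x,y),.106))
```

```text
5.3333 [ 0.55006261 -0.07984878  0.33177909] [[-0.993, 0.115, 0.001], [0.115, 0.993, 0.001], [-0.001, 0.001, -1.0]]
bottle [389.4  52.5] 0.93 [ 0.433  0.066 -0.   ]
bottle [272.4 111. ] 0.69 [ 0.487 -0.089  0.   ]
bottle [ 18.6 106.6] 0.69 [ 0.443 -0.418  0.   ]
[ 249   95   43   44 1453]
270.0 116.5813980102539 21.78900718688965 [ 0.49046933 -0.08833729  0.118     ] [ 0.4907826  -0.08884973  0.106     ]
```

View pics/w2.png

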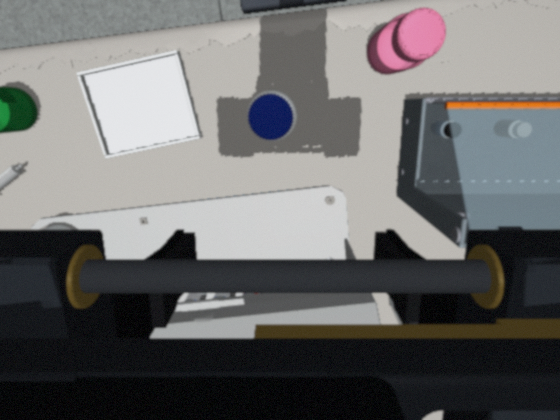

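Run:
```python
from h import *
p=np.load('w2.npy',allow_pickle=True).item();q=np.load('w1.npy',allow_pickle=True).item()
c=[onz(p,u,.014) for u in((79,73),(180,52),(200,135),(108,156))];print(np.round(c,3),np.mean(c,0),[np.linalg.norm(c[i]-c[i-1]) for i in range(4)])
save(p,'w2c.png',(390,80,560,260),4)
print('bk',onz(p,(452,129),.052),'wh',onz(p,(520,129),.052),tri([p,q],[(452,129),(182.8,83.9)]))
```

```text
[[ 0.414 -0.321  0.014]
 [ 0.404 -0.192  0.014]
 [ 0.506 -0.186  0.014]
 [ 0.519 -0.31   0.014]] [ 0.4605198 -0.2523531  0.014    ] [np.float64(0.10564342673716548), np.float64(0.12920856592929275), np.float64(0.10188338848129047), np.float64(0.12533475077637876)]
bk [0.53133006 0.12098678 0.052     ] wh [0.54064895 0.20098322 0.052     ] [0.53269906 0.12460309 0.0437793 ]
```

View pics/w2c.png

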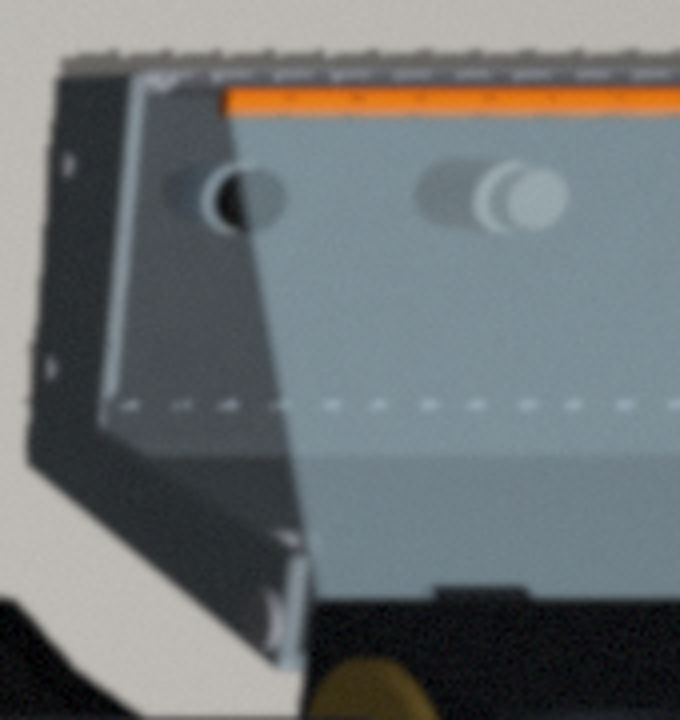

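{"name": "step_arm", "arguments": {"plan": [{"travel":[25,-6,10],"turn":0,"hand":87},{"travel":[50,-13,25],"turn":0,"hand":87},{"travel":[57.5,-15.7,55],"turn":0,"hand":87},{"travel":[57.5,-15.7,90],"turn":0,"hand":87},{"travel":[57.5,-15.7,125],"turn":0,"hand":87},{"travel":[57.5,-15.7,160],"turn":0,"hand":87},{"travel":[57.5,-15.7,190],"turn":0,"hand":87},{"travel":[57.5,-15.7,215],"turn":0,"hand":87},{"travel":[57.5,-15.7,228],"turn":0,"hand":87},{"travel":[57.5,-15.7,231],"turn":0,"hand":87},{"travel":[57.5,-15.7,231],"turn":0,"hand":87},{"travel":[57.5,-15.7,231],"turn":0,"hand":40},{"travel":[57.5,-15.7,231],"turn":0,"hand":40},{"travel":[57.5,-15.7,231],"turn":0,"hand":40},{"travel":[57.5,-15.7,231],"turn":0,"hand":40},{"travel":[57.5,-15.7,231],"turn":0,"hand":40},{"travel":[57.5,-15.7,231],"turn":0,"hand":40}], "squeeze": 25}}

```text
clock: 6.9
tool_pos: [0.4911, -0.0899, 0.101]
ee_rot: [0.058, 0.998, 0.0, 0.0]
force: [-0.4, -0.7, 0.1]
opening: 0.055
```

{"name": "step_arm", "arguments": {"plan": [{"travel":[0,0,0],"turn":0,"hand":35},{"travel":[0,0,0],"turn":0,"hand":35},{"travel":[0,0,0],"turn":0,"hand":35},{"travel":[0,0,0],"turn":0,"hand":35},{"travel":[0,0,0],"turn":0,"hand":35},{"travel":[0,0,0],"turn":0,"hand":35}]}}

```text
clock: 7.4
tool_pos: [0.4911, -0.0896, 0.1008]
ee_rot: [0.058, 0.998, 0.0, 0.0]
force: [-1.0, 1.2, 2.7]
opening: 0.0473
```

{"name": "step_arm", "arguments": {"plan": [{"travel":[0,0,-15],"turn":0,"hand":35},{"travel":[0,0,-45],"turn":0,"hand":35},{"travel":[0,0,-80],"turn":0,"hand":35},{"travel":[0,0,-115],"turn":0,"hand":35},{"travel":[0,0,-150],"turn":0,"hand":35},{"travel":[0,0,-180],"turn":0,"hand":35},{"travel":[-1,15,-200],"turn":0,"hand":35},{"travel":[-2,40,-205],"turn":0,"hand":35},{"travel":[-3,75,-205],"turn":0,"hand":35},{"travel":[-5,110,-205],"turn":0,"hand":35},{"travel":[-6,145,-205],"turn":0,"hand":35},{"travel":[-8,180,-205],"turn":0,"hand":35},{"travel":[-9,215,-205],"turn":0,"hand":35},{"travel":[-11,250,-205],"turn":0,"hand":35},{"travel":[-12,285,-205],"turn":0,"hand":35},{"travel":[-14,320,-205],"turn":0,"hand":35},{"travel":[-16,355,-205],"turn":0,"hand":35},{"travel":[-17,390,-205],"turn":0,"hand":35},{"travel":[-18,420,-205],"turn":0,"hand":35},{"travel":[-19,435,-205],"turn":0,"hand":35}]}}

```text
clock: 9.07
tool_pos: [0.5585, 0.3447, 0.303]
ee_rot: [0.055, 0.998, 0.0, -0.002]
force: [-0.8, 0.1, -2.5]
opening: 0.0471
```

{"name": "step_arm", "arguments": {"plan": [{"travel":[0,0,0],"turn":0,"hand":35},{"travel":[0,0,0],"turn":0,"hand":35}]}}

```text
clock: 9.23
tool_pos: [0.5594, 0.3403, 0.3034]
ee_rot: [0.057, 0.998, -0.001, -0.001]
force: [0.5, -0.4, -2.3]
opening: 0.0469
```

Run:
```python
from h import *
o=bot.observe();print(o['clock'],o['tool_pos'],o['force'],o['opening'],R.from_quat(o['ee_rot']).as_matrix().round(3).tolist())
p=optics.snapshot('wrist');save(p,'w3.png');s=optics.snapshot('scene');save(s,'s3.png',(170,90,310,230),4)
```

```text
9.2333 [0.55943604 0.34025676 0.30338854] [ 0.5092931  -0.38707329 -2.27069577] 0.04687995330830588 [[-0.993, 0.114, -0.002], [0.114, 0.993, -0.003], [0.002, -0.003, -1.0]]
```

View pics/w3.png

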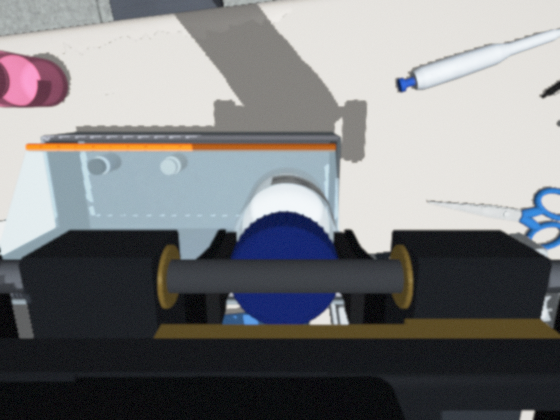

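View pics/s3.png

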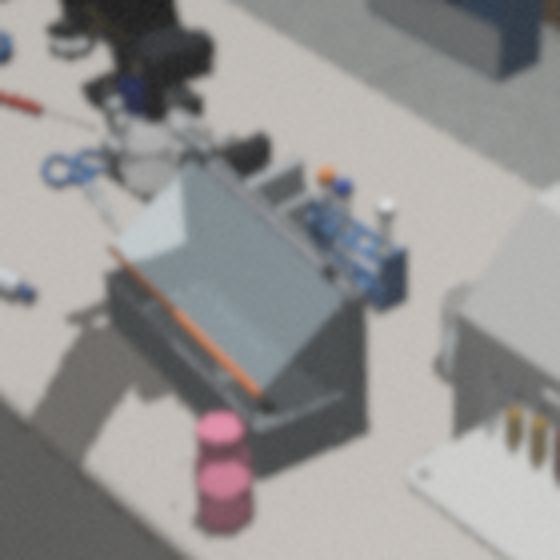

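Run:
```python
from h import *
p=optics.snapshot('wrist')
h=cv2.cvtColor(p['image'],cv2.COLOR_RGB2HSV)
m=((h[...,0]>=3)&(h[...,0]<=20)&(h[...,1]>120)&(h[...,2]>100)); m[180:]=0
ys,xs=np.nonzero(m);A,B=xs.min(),xs.max()+1
q=np.polyfit(xs,ys,1);a=onz(p,(A,np.polyval(q,A)),.102);b=onz(p,(B,np.polyval(q,B)),.102)
d=(b-a)/np.linalg.norm(b-a); yaw=-np.arctan2(d[0],d[1]); c=(a+b)/2
X=np.array([np.cos(yaw),np.sin(yaw),0]);Y=np.array([-np.sin(yaw),np.cos(yaw),0])
xe=.0575-np.sqrt(.136**2-.078**2)
o=c-xe*X; print(A,B,a,b,np.linalg.norm(a-b),'bin',o[:2],yaw,'prop',o+X*-.0235+Y*.105)
s=bot.observe()['tool_pos']-o; print('tcp in bin',s@X,s@Y)
```

```text
29 338 [0.49955951 0.09071434 0.102     ] [0.53423814 0.39216701 0.102     ] 0.30344079716135325 bin [0.57045477 0.23527969] -0.11453494234209373 prop [0.55910863 0.34227742 0.102     ]
tcp in bin -0.021648019058924543 0.10076838047691446
```

{"name": "step_arm", "arguments": {"plan": [{"travel":[0,0,10],"turn":0,"hand":35},{"travel":[0,0,25],"turn":0,"hand":35},{"travel":[0,0,40],"turn":0,"hand":35},{"travel":[0,0,50],"turn":0,"hand":35},{"travel":[0,0,60],"turn":0,"hand":35},{"travel":[0,0,70],"turn":0,"hand":35},{"travel":[0,0,80],"turn":0,"hand":35},{"travel":[0,0,90],"turn":0,"hand":35},{"travel":[0,0,100],"turn":0,"hand":35},{"travel":[0,0,110],"turn":0,"hand":35},{"travel":[0,0,120],"turn":0,"hand":35},{"travel":[0,0,130],"turn":0,"hand":35},{"travel":[0,0,140],"turn":0,"hand":35},{"travel":[0,0,150],"turn":0,"hand":35},{"travel":[0,0,160],"turn":0,"hand":35},{"travel":[0,0,168],"turn":0,"hand":35},{"travel":[0,0,175],"turn":0,"hand":35},{"travel":[0,0,180],"turn":0,"hand":35},{"travel":[0,0,185],"turn":0,"hand":35},{"travel":[0,0,187],"turn":0,"hand":35}]}}

```text
clock: 11.05
tool_pos: [0.5597, 0.3399, 0.1178]
ee_rot: [0.058, 0.998, -0.0, -0.0]
force: [-1.2, 0.3, -2.3]
opening: 0.0466
```

Run:
```python
from h import *
o=bot.observe();print(o['clock'],o['tool_pos'],o['force'],o['opening'])
p=optics.snapshot('wrist');save(p,'w4.png');s=optics.snapshot('scene');save(s,'s4.png',(170,90,310,230),4)
```

```text
11.05 [0.55970976 0.33989049 0.11775757] [-1.19341095  0.34286021 -2.25353358] 0.04662606062506726
```

View pics/w4.png

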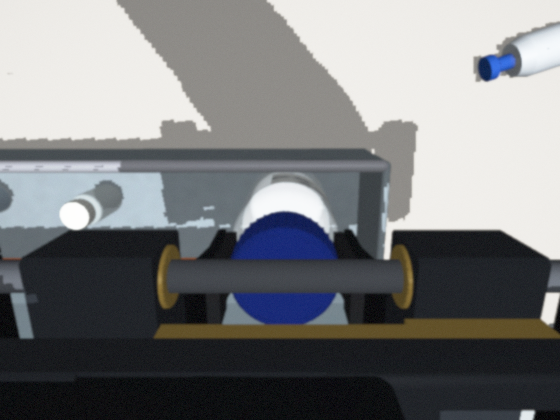

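View pics/s4.png

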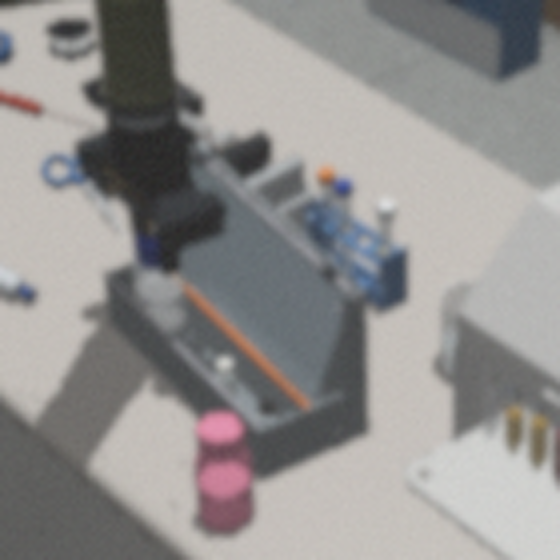

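{"name": "step_arm", "arguments": {"plan": [{"travel":[0,0,3],"turn":0,"hand":35},{"travel":[0,0,6],"turn":0,"hand":35},{"travel":[0,0,8],"turn":0,"hand":35},{"travel":[0,0,9],"turn":0,"hand":35},{"travel":[0,0,10],"turn":0,"hand":35},{"travel":[0,0,10],"turn":0,"hand":35}]}}

```text
clock: 11.65
tool_pos: [0.5599, 0.34, 0.1084]
ee_rot: [0.058, 0.998, 0.0, -0.0]
force: [-1.1, 0.0, -2.4]
opening: 0.0468
```

{"name": "step_arm", "arguments": {"plan": [{"travel":[0,0,1],"turn":0,"hand":35},{"travel":[0,0,1.5],"turn":0,"hand":35},{"travel":[0,0,2],"turn":0,"hand":35},{"travel":[0,0,2],"turn":0,"hand":35}]}}

```text
clock: 11.98
tool_pos: [0.5602, 0.3401, 0.1071]
ee_rot: [0.058, 0.998, 0.0, 0.0]
force: [-1.9, 0.2, 0.7]
opening: 0.0469
```

{"name": "step_arm", "arguments": {"plan": [{"travel":[0,0,0.5],"turn":0,"hand":47},{"travel":[0,0,0.5],"turn":0,"hand":55},{"travel":[0,0,0.5],"turn":0,"hand":65},{"travel":[0,0,0.5],"turn":0,"hand":75},{"travel":[0,0,0.5],"turn":0,"hand":75},{"travel":[0,0,0.5],"turn":0,"hand":75},{"travel":[0,0,0.5],"turn":0,"hand":75}]}}

```text
clock: 12.57
tool_pos: [0.5601, 0.3399, 0.106]
ee_rot: [0.058, 0.998, -0.0, 0.0]
force: [-0.3, -0.8, -0.7]
opening: 0.0731
```

Run:
```python
from h import *
o=bot.observe();print(o['clock'],o['tool_pos'],o['force'],o['opening'])
p=optics.snapshot('wrist');save(p,'w5.png');s=optics.snapshot('scene');save(s,'s5.png',(170,90,310,230),4)
```

```text
12.5667 [0.56007821 0.33988328 0.10597264] [-0.30806779 -0.78795832 -0.68224213] 0.07314000872413683
```

View pics/w5.png

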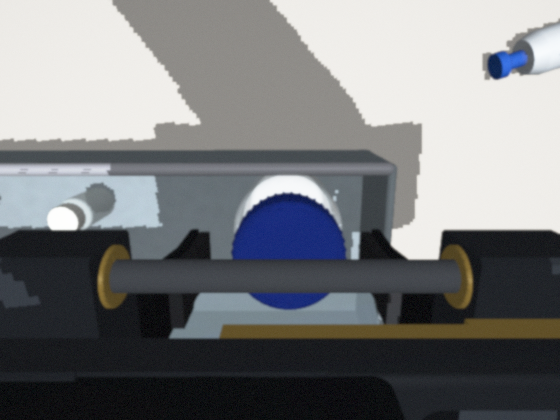

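{"name": "step_arm", "arguments": {"plan": [{"travel":[0,0,-3],"turn":0,"hand":75},{"travel":[0,0,-10],"turn":0,"hand":75},{"travel":[0,0,-20],"turn":0,"hand":75},{"travel":[0,0,-45],"turn":0,"hand":75},{"travel":[0,0,-80],"turn":0,"hand":75},{"travel":[0,0,-115],"turn":0,"hand":75},{"travel":[0,0,-150],"turn":0,"hand":75},{"travel":[0,-5,-180],"turn":0,"hand":75},{"travel":[-10,-30,-195],"turn":0,"hand":75},{"travel":[-20,-65,-200],"turn":0,"hand":75},{"travel":[-30,-100,-200],"turn":0,"hand":75},{"travel":[-40,-130,-200],"turn":0,"hand":75},{"travel":[-50,-150,-200],"turn":0,"hand":60},{"travel":[-50,-150,-200],"turn":0,"hand":32},{"travel":[-50,-150,-200],"turn":0,"hand":32},{"travel":[-50,-150,-200],"turn":0,"hand":32}]}}

```text
clock: 14.0
tool_pos: [0.5921, 0.1862, 0.307]
ee_rot: [0.057, 0.998, 0.001, 0.0]
force: [-0.5, -0.0, 0.1]
opening: 0.0558
```

Run:
```python
from h import *
o=bot.observe();print(o['clock'],o['tool_pos'],o['force'],o['opening'],R.from_quat(o['ee_rot']).as_matrix().round(3).tolist())
p=optics.snapshot('wrist');save(p,'w6.png');np.save('w6.npy',p,allow_pickle=True);s=optics.snapshot('scene');save(s,'s6.png',(170,90,310,230),4)
for l in('bottle','vial_black','vial_white','prop_spot'):
    for z in nets.spot_point(l,p)[:4]: print(l,np.round(z['position'],1),round(z['p'],2),np.round(onz(p,z['position'],.006),3))
```

```text
14.0 [0.59208086 0.18621508 0.3069975 ] [-0.54199948 -0.00944237  0.14944855] 0.05584479337066064 [[-0.993, 0.115, 0.001], [0.115, 0.993, 0.001], [-0.001, 0.002, -1.0]]
bottle [404.9 122.2] 0.88 [0.561 0.339 0.006]
bottle [164.9  38.9] 0.82 [0.433 0.063 0.006]
vial_black [229.5 118.6] 0.8 [0.531 0.124 0.006]
vial_white [294.7 122.1] 0.54 [0.545 0.204 0.006]
vial_white [408.9 119.7] 0.19 [0.558 0.344 0.006]
```

View pics/w6.png

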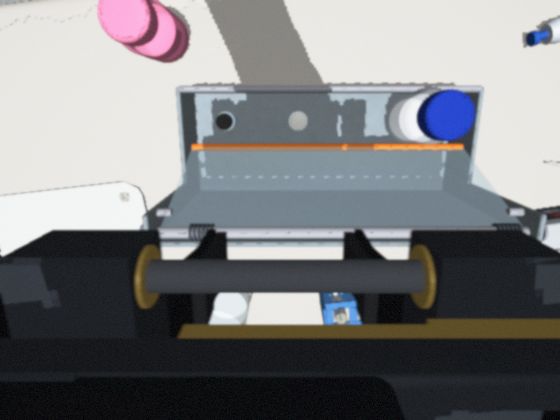

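View pics/s6.png

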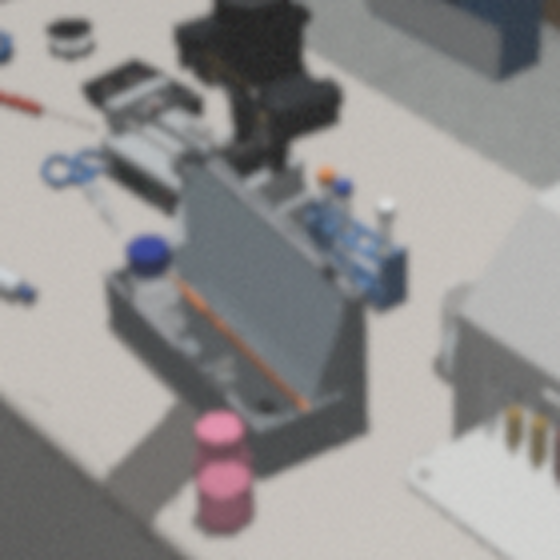

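Run:
```python
from h import *
p=np.load('w6.npy',allow_pickle=True).item()
save(p,'w6c.png',(170,75,500,245),2.4)
o=np.array([.5705,.2355,0]);yaw=-.115
X=np.array([np.cos(yaw),np.sin(yaw),0]);Y=np.array([-np.sin(yaw),np.cos(yaw),0])
def b(u,z): w=onz(p,u,z); return np.round(w,4),np.round([(w-o)@X,(w-o)@Y],4)
print('bk',b((224,121),.052));print('wh',b((298,121),.052));print('cap',b((447,115),.124))
for z in(.05,.055,.06):print('bar',b((340,147),z))
print('frontwall inner', b((330,92),.068))
```

```text
bk (array([0.5324, 0.1248, 0.052 ]), array([-0.0251, -0.1144]))
wh (array([0.5419, 0.2062, 0.052 ]), array([-0.0251, -0.0324]))
cap (array([0.5488, 0.3386, 0.124 ]), array([-0.0334,  0.0999]))
bar (array([0.5761, 0.2506, 0.05  ]), array([0.0039, 0.0156]))
bar (array([0.5755, 0.2499, 0.055 ]), array([0.0033, 0.0148]))
bar (array([0.5748, 0.2491, 0.06  ]), array([0.0027, 0.014 ]))
frontwall inner (array([0.5155, 0.242 , 0.068 ]), array([-0.0553,  0.0001]))
```

View pics/w6c.png

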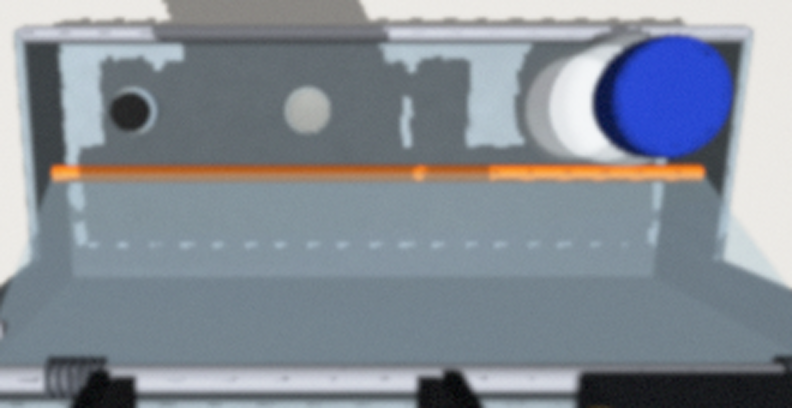

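{"name": "step_arm", "arguments": {"plan": [{"travel":[15,-20,0],"turn":0,"hand":36},{"travel":[35,-45,0],"turn":0,"hand":36},{"travel":[50,-63,5],"turn":0,"hand":36},{"travel":[52.5,-68,20],"turn":0,"hand":36},{"travel":[52.5,-68,50],"turn":0,"hand":36},{"travel":[52.5,-68,85],"turn":0,"hand":36},{"travel":[52.5,-68,120],"turn":0,"hand":36},{"travel":[52.5,-68,145],"turn":0,"hand":36},{"travel":[52.5,-68,157],"turn":0,"hand":36},{"travel":[52.5,-68,157],"turn":0,"hand":36},{"travel":[52.5,-68,157],"turn":0,"hand":36}]}}

```text
clock: 15.22
tool_pos: [0.5326, 0.124, 0.1497]
ee_rot: [0.058, 0.998, 0.0, 0.0]
force: [-0.9, 0.3, 0.0]
opening: 0.0363
```

Run:
```python
from h import *
o=bot.observe();print(o['clock'],o['tool_pos'],o['force'],o['opening'],R.from_quat(o['ee_rot']).as_matrix().round(3).tolist())
p=optics.snapshot('wrist');save(p,'w7.png');np.save('w7.npy',p,allow_pickle=True)
for l in('vial_black','vial_white'):
    for z in nets.spot_point(l,p)[:4]: print(l,np.round(z['position'],1),round(z['p'],2),np.round(onz(p,z['position'],.006),3))
```

```text
15.2167 [0.5326219  0.12403981 0.14966245] [-0.86822506  0.32847071  0.01613113] 0.036337784872256085 [[-0.993, 0.115, 0.0], [0.115, 0.993, 0.0], [-0.0, 0.0, -1.0]]
vial_black [283.3 188.6] 0.85 [0.531 0.122 0.006]
vial_white [384.3 195.1] 0.97 [0.546 0.206 0.006]
vial_white [544.7 191.7] 0.75 [0.559 0.341 0.006]
```

View pics/w7.png

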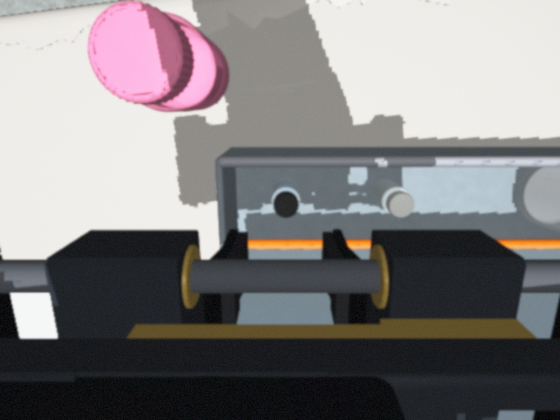

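{"name": "step_arm", "arguments": {"plan": [{"travel":[0,0.5,10],"turn":0,"hand":36},{"travel":[0,0.5,30],"turn":0,"hand":36},{"travel":[0,0.5,50],"turn":0,"hand":36},{"travel":[0,0.5,68],"turn":0,"hand":36},{"travel":[0,0.5,82],"turn":0,"hand":36},{"travel":[0,0.5,92],"turn":0,"hand":36},{"travel":[0,0.5,100],"turn":0,"hand":36},{"travel":[0,0.5,106],"turn":0,"hand":36},{"travel":[0,0.5,110],"turn":0,"hand":36},{"travel":[0,0.5,110],"turn":0,"hand":36}]}}

```text
clock: 16.2
tool_pos: [0.5322, 0.1242, 0.0387]
ee_rot: [0.058, 0.998, -0.0, -0.0]
force: [0.1, -0.2, -0.3]
opening: 0.0363
```

{"name": "step_arm", "arguments": {"plan": [{"travel":[0,0,0],"turn":0,"hand":12},{"travel":[0,0,0],"turn":0,"hand":12},{"travel":[0,0,0],"turn":0,"hand":12},{"travel":[0,0,0],"turn":0,"hand":12},{"travel":[0,0,0],"turn":0,"hand":12},{"travel":[0,0,0],"turn":0,"hand":12},{"travel":[0,0,0],"turn":0,"hand":12},{"travel":[0,0,0],"turn":0,"hand":12}], "squeeze": 12}}

```text
clock: 16.87
tool_pos: [0.5329, 0.1244, 0.0397]
ee_rot: [0.058, 0.998, 0.0, 0.001]
force: [-0.0, -0.2, 5.8]
opening: 0.0207
```

Run:
```python
from h import *
o=bot.observe();print(o['clock'],o['tool_pos'],o['force'],o['opening'])
p=optics.snapshot('wrist');save(p,'w8.png');s=optics.snapshot('scene');save(s,'s8.png',(170,90,310,230),4)
```

```text
16.8667 [0.53286185 0.12439731 0.03965195] [-0.04996955 -0.17737207  5.75556979] 0.02065645413387594
```

View pics/w8.png

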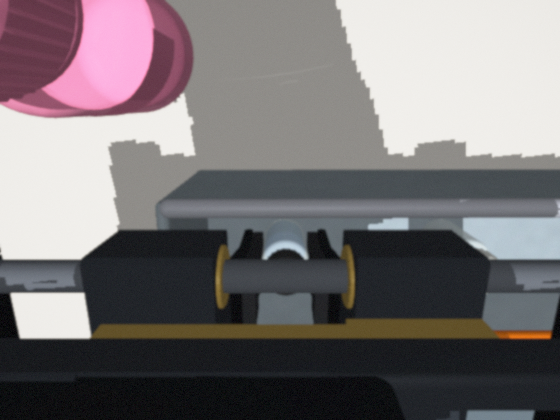

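{"name": "step_arm", "arguments": {"plan": [{"travel":[0,0,0],"turn":0,"hand":12},{"travel":[0,0,0],"turn":0,"hand":12},{"travel":[0,0,-1],"turn":0,"hand":12},{"travel":[0,0,-2],"turn":0,"hand":12},{"travel":[0,0,-3],"turn":0,"hand":12},{"travel":[0,0,-3],"turn":0,"hand":12}]}}

```text
clock: 17.47
tool_pos: [0.5319, 0.1241, 0.0418]
ee_rot: [0.058, 0.998, -0.0, -0.0]
force: [0.3, -0.2, 0.2]
opening: 0.0206
```

{"name": "step_arm", "arguments": {"plan": [{"travel":[0,0,-3],"turn":0,"hand":12},{"travel":[0,0,-6],"turn":0,"hand":12},{"travel":[0,0,-10],"turn":0,"hand":12},{"travel":[0,0,-15],"turn":0,"hand":12},{"travel":[0,0,-18],"turn":0,"hand":12},{"travel":[0,0,-18],"turn":0,"hand":12}]}}

```text
clock: 17.97
tool_pos: [0.5331, 0.1245, 0.0612]
ee_rot: [0.058, 0.998, 0.0, 0.001]
force: [-0.9, -0.4, 0.8]
opening: 0.0206
```

Run:
```python
from h import *
o=bot.observe();print(o['clock'],o['tool_pos'],o['force'],o['opening'])
p=optics.snapshot('wrist');save(p,'w9.png',(180,150,400,330),3.5);s=optics.snapshot('scene');save(s,'s9.png',(170,90,310,230),4)
```

```text
17.9667 [0.53309834 0.12446976 0.06120787] [-0.86031229 -0.37091413  0.78267362] 0.020644108100520947
```

View pics/w9.png

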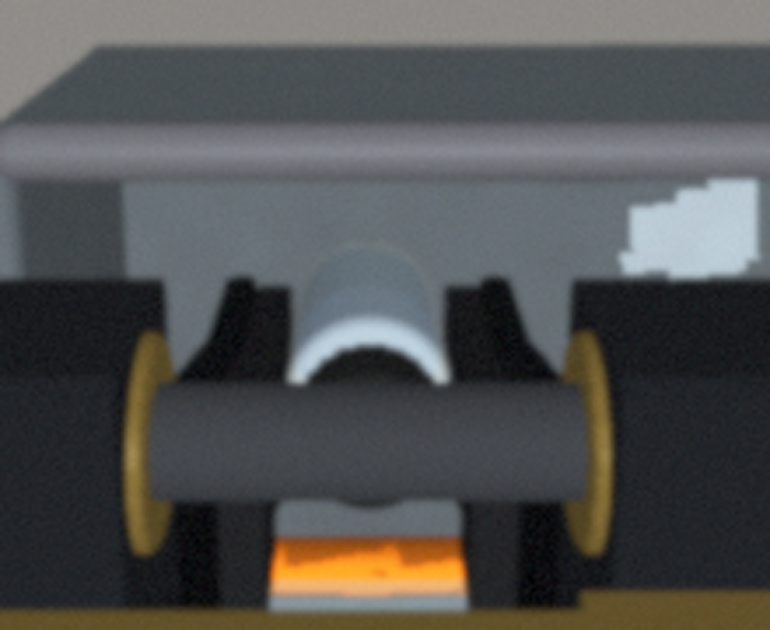

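View pics/s9.png

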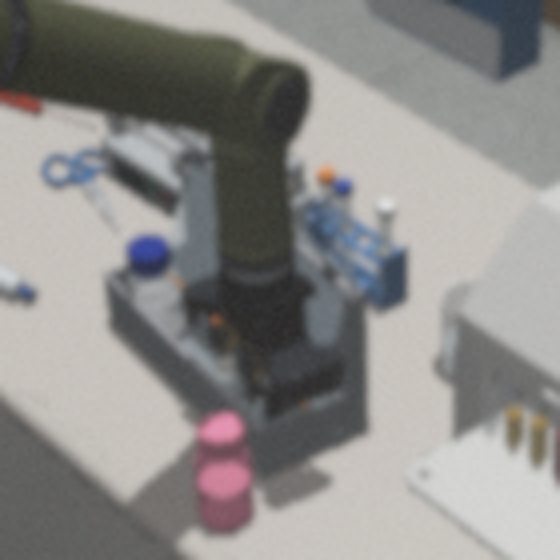

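{"name": "step_arm", "arguments": {"plan": [{"travel":[0,0,-10],"turn":0,"hand":12},{"travel":[0,0,-28],"turn":0,"hand":12},{"travel":[0,0,-52],"turn":0,"hand":12},{"travel":[0,0,-80],"turn":0,"hand":12},{"travel":[0,0,-108],"turn":0,"hand":12},{"travel":[0,0,-128],"turn":0,"hand":12},{"travel":[0,-10,-140],"turn":0,"hand":12},{"travel":[2,-30,-145],"turn":0,"hand":12},{"travel":[4,-58,-145],"turn":0,"hand":12},{"travel":[6,-88,-145],"turn":0,"hand":12},{"travel":[8,-118,-145],"turn":0,"hand":12},{"travel":[10,-150,-145],"turn":0,"hand":12},{"travel":[12,-182,-145],"turn":0,"hand":12},{"travel":[15,-214,-145],"turn":0,"hand":12},{"travel":[17,-246,-145],"turn":0,"hand":12},{"travel":[20,-278,-145],"turn":0,"hand":12},{"travel":[22,-310,-145],"turn":0,"hand":12},{"travel":[25,-340,-145],"turn":0,"hand":12},{"travel":[26,-365,-145],"turn":0,"hand":12},{"travel":[27,-380,-145],"turn":0,"hand":12}]}}

```text
clock: 19.73
tool_pos: [0.4592, -0.2542, 0.2049]
ee_rot: [0.06, 0.998, -0.001, -0.0]
force: [1.1, 0.8, 0.7]
opening: 0.0208
```

{"name": "step_arm", "arguments": {"plan": [{"travel":[0,-4,0],"turn":0,"hand":12},{"travel":[0,-4,0],"turn":0,"hand":12},{"travel":[0,-4,0],"turn":0,"hand":12}]}}

```text
clock: 19.98
tool_pos: [0.461, -0.2531, 0.2047]
ee_rot: [0.058, 0.998, 0.001, -0.0]
force: [0.5, 0.2, 0.1]
opening: 0.021
```

Run:
```python
from h import *
o=bot.observe();print(o['clock'],o['tool_pos'],o['force'],o['opening'])
p=optics.snapshot('wrist');save(p,'w10.png');s=optics.snapshot('top');save(s,'t10.png',(140,120,360,270),3.5)
```

```text
19.9833 [ 0.4610366  -0.25310687  0.20469554] [0.50542199 0.24022484 0.10903828] 0.02097052129476383
```

View pics/w10.png

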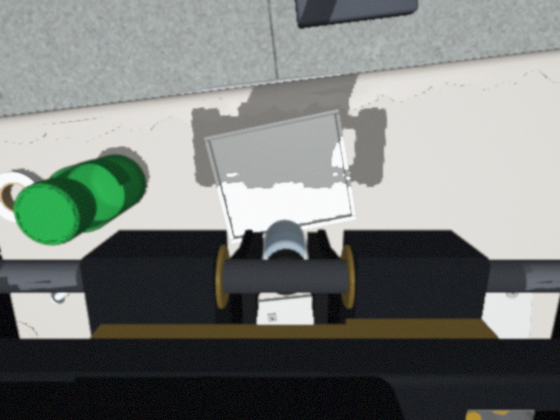

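View pics/t10.png

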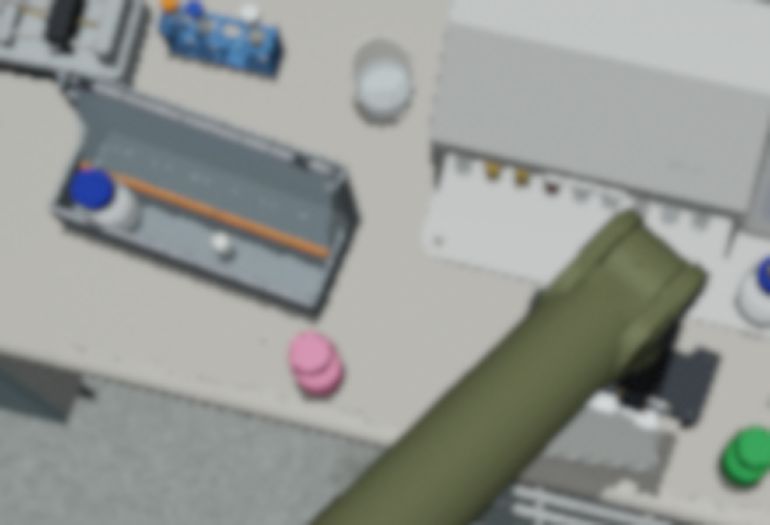

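Run:
```python
from h import *
p=optics.snapshot('wrist')
c=[onz(p,u,.014) for u in((207,137),(340,111),(354,217),(234,240))];print(np.round(c,3),np.mean(c,0),[np.linalg.norm(c[i]-c[i-1]) for i in range(4)])
```

```text
[[ 0.413 -0.321  0.014]
 [ 0.404 -0.195  0.014]
 [ 0.508 -0.189  0.014]
 [ 0.518 -0.312  0.014]] [ 0.46063223 -0.25423274  0.014     ] [np.float64(0.1056915597845501), np.float64(0.12659518371272202), np.float64(0.1043433002197007), np.float64(0.12307912321544086)]
```

{"name": "step_arm", "arguments": {"plan": [{"travel":[0,0,10],"turn":0,"hand":12},{"travel":[0,0,35],"turn":0,"hand":12},{"travel":[0,0,65],"turn":0,"hand":12},{"travel":[0,0,95],"turn":0,"hand":12},{"travel":[0,0,120],"turn":0,"hand":12},{"travel":[0,0,140],"turn":0,"hand":12},{"travel":[0,0,152],"turn":0,"hand":12},{"travel":[0,0,158],"turn":0,"hand":12},{"travel":[0,0,160],"turn":0,"hand":12},{"travel":[0,0,160],"turn":0,"hand":12},{"travel":[0,0,161],"turn":0,"hand":12},{"travel":[0,0,162],"turn":0,"hand":12},{"travel":[0,0,163],"turn":0,"hand":12},{"travel":[0,0,163],"turn":0,"hand":12}]}}

```text
clock: 21.3
tool_pos: [0.4615, -0.2542, 0.0425]
ee_rot: [0.058, 0.998, -0.0, 0.001]
force: [0.9, -0.4, 0.2]
opening: 0.0208
```

{"name": "step_arm", "arguments": {"plan": [{"travel":[0,0,0.7],"turn":0,"hand":12},{"travel":[0,0,1.4],"turn":0,"hand":12},{"travel":[0,0,2],"turn":0,"hand":12},{"travel":[0,0,2],"turn":0,"hand":12}]}}

```text
clock: 21.63
tool_pos: [0.4611, -0.254, 0.0399]
ee_rot: [0.058, 0.998, 0.0, -0.0]
force: [-0.1, 0.2, 0.3]
opening: 0.0207
```

{"name": "step_arm", "arguments": {"plan": [{"travel":[0,0,0.7],"turn":0,"hand":12},{"travel":[0,0,1.4],"turn":0,"hand":12},{"travel":[0,0,1.4],"turn":0,"hand":12}]}}

```text
clock: 21.88
tool_pos: [0.461, -0.254, 0.0385]
ee_rot: [0.058, 0.998, 0.0, -0.0]
force: [-0.3, -0.1, -0.1]
opening: 0.0209
```

{"name": "step_arm", "arguments": {"plan": [{"travel":[0,0,0.5],"turn":0,"hand":12},{"travel":[0,0,1],"turn":0,"hand":12},{"travel":[0,0,1],"turn":0,"hand":12}]}}

```text
clock: 22.13
tool_pos: [0.4613, -0.2541, 0.0378]
ee_rot: [0.058, 0.998, 0.0, 0.0]
force: [-0.3, 0.0, -0.1]
opening: 0.0209
```

{"name": "step_arm", "arguments": {"plan": [{"travel":[0,0,0.5],"turn":0,"hand":12},{"travel":[0,0,1],"turn":0,"hand":12},{"travel":[0,0,1],"turn":0,"hand":12}]}}

```text
clock: 22.38
tool_pos: [0.4615, -0.2542, 0.0376]
ee_rot: [0.058, 0.998, 0.0, 0.0]
force: [-2.7, 1.4, 7.6]
opening: 0.0207
```

Contact (7.6 N). Releasing gently and rising.

{"name": "step_arm", "arguments": {"plan": [{"travel":[0,0,-0.7],"turn":0,"hand":20},{"travel":[0,0,-0.7],"turn":0,"hand":24},{"travel":[0,0,-0.7],"turn":0,"hand":30},{"travel":[0,0,-0.7],"turn":0,"hand":38},{"travel":[0,0,-0.7],"turn":0,"hand":44},{"travel":[0,0,-0.7],"turn":0,"hand":44},{"travel":[0,0,-0.7],"turn":0,"hand":44},{"travel":[0,0,-6],"turn":0,"hand":44},{"travel":[0,0,-18],"turn":0,"hand":44},{"travel":[0,0,-40],"turn":0,"hand":44},{"travel":[0,0,-70],"turn":0,"hand":44},{"travel":[0,0,-105],"turn":0,"hand":44},{"travel":[0,0,-140],"turn":0,"hand":44},{"travel":[-20,0,-165],"turn":0,"hand":44},{"travel":[-45,0,-180],"turn":0,"hand":44},{"travel":[-60,0,-190],"turn":0,"hand":44},{"travel":[-70,0,-190],"turn":0,"hand":44},{"travel":[-70,0,-190],"turn":0,"hand":44},{"travel":[-70,0,-190],"turn":0,"hand":44}]}}

```text
clock: 23.97
tool_pos: [0.5297, -0.2621, 0.2258]
ee_rot: [0.058, 0.998, 0.0, -0.001]
force: [-1.3, -0.2, -0.7]
opening: 0.0437
```

Run:
```python
from h import *
o=bot.observe();print(o['clock'],o['tool_pos'],o['force'],o['opening'])
p=optics.snapshot('wrist');save(p,'w11.png');s=optics.snapshot('scene');save(s,'s11.png',(180,120,340,280),3.7)
for l in('vial_black','vial_white','bottle'):
    for z in nets.spot_point(l,p)[:2]: print(l,np.round(z['position'],1),round(z['p'],2),np.round(onz(p,z['position'],.005),3))
    for z in nets.spot_point(l,s)[:2]: print('s',l,np.round(z['position'],1),round(z['p'],2),np.round(onz(s,z['position'],.005),3))
```

```text
23.9667 [ 0.52973553 -0.26208508  0.22583493] [-1.34993957 -0.16206245 -0.65482535] 0.043688515629801444
vial_black [283.8 105.7] 0.71 [ 0.461 -0.256  0.005]
s vial_black [286.7 255. ] 0.61 [ 0.476 -0.246  0.005]
s vial_white [226.2 186.9] 0.55 [0.551 0.216 0.005]
bottle [124.3 111.8] 0.9 [ 0.448 -0.416  0.005]
s bottle [314.2 288.7] 0.73 [ 0.439 -0.427  0.005]
s bottle [209.6 170.6] 0.5 [0.565 0.354 0.005]
```

View pics/w11.png

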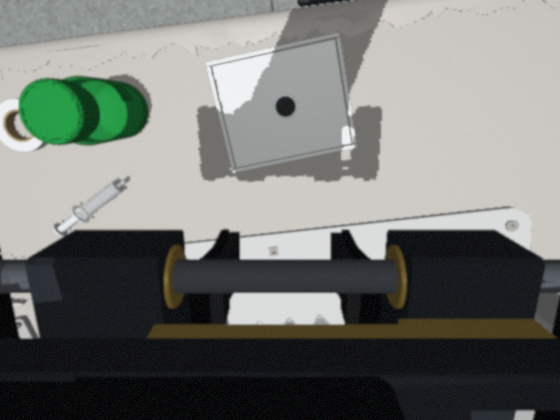

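View pics/s11.png

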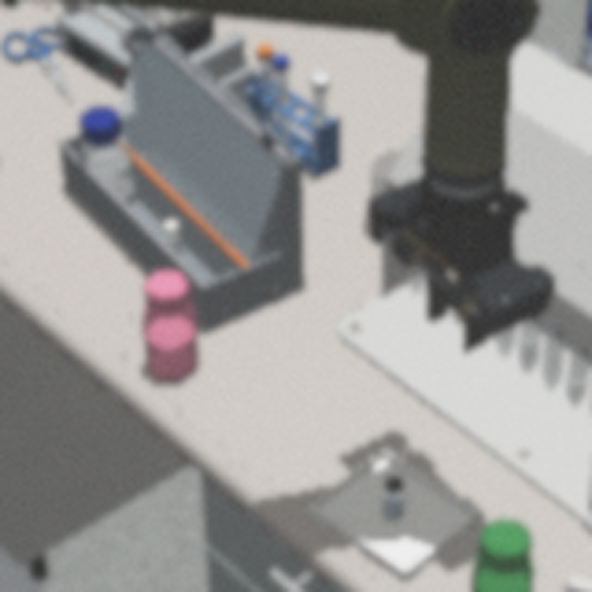

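```bash
python3 -c "
from cell import bot
print(bot.finish_job(), bot.observe()['clock'])"
```

```text
the job is handed in; nothing more can be done
the job is handed in; nothing more can be done
```

The job is handed in, at about 24 s of the 58 s allowed. The bottle props the flap open, and the black-capped vial stands in the white tray.

- **Bottle and flap:** I lowered the plain blue-capped bottle through the flap onto the bin floor at the prop spot and let it go. When released it tipped forward by about 0.1 rad onto the front wall, against a limit of 0.2 rad, and I left it that way. The bar's position in the wrist picture puts the flap at about 0.55 rad, and the last picture still shows it open.
- **Black-capped vial:** it was lifted clear of the bin and set down in the tray. The last wrist picture shows its foot about 2 mm from the tray's centre, standing upright.
- **White-capped vial:** it was not touched and is still standing in its place in the scene picture.
- **Robot:** the gripper stood clear of everything at hand-in.

**Disagreements:**
- The early scene and top camera fit of the bin was about 6 mm off the wrist camera fit along its length. I used the wrist fits, which agreed with each other to within 1 mm.
- The grip on the vial stopped at 20.7 mm, between the cap's 19 mm and the body's 22 mm, but it held all the way to the tray.
- In the last scene picture the networks placed the black-capped vial about 18 mm from the wrist camera's position. Both positions are inside the tray.

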